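# Set the cleaner's timer wheel and tip in the cuvettes

### The arm

A 7-joint arm with a two-finger parallel gripper is mounted at the origin on the work surface. World frame = base frame: x ahead of the robot, y to its left, z up, the work surface at z = 0. Lengths are in m, angles in degrees, forces in N, time in s.
With the tool pointing down it reaches from about 0.425 to 0.875 m from the base axis. Payload 4.7 kg.
Tool frame: the origin (TCP) lies on the mounting face of the last link; the fingertips stand 182 mm ahead of it and the grasp point (between the pads) lies 164 mm ahead of it; z points along the fingers, y is the line along which they close (so a half turn about z gives the same grasp; the last joint's range is limited). The gripper opens to 87 mm and grips with 3 to 60 N. Pads are 19 mm wide; open, the fingers measure 117 mm over their backs; the gripper's body (75 mm by 190 mm) begins 51 mm behind the grasp point.
Start: joints at [-67.89, 18.392, -4.016, 83.108, 1.295, 78.541, -3.26], TCP at [0.236, 0.606, 0.405] pointing down, gripper open.
Joint ranges: [-163.93, 163.93], [-17.29, 119.83], [-79.2, 71.16], [3.27, 140.29], [-89.18, 269.18], [5.43, 117.66], [-154.24, 154.24]. Speed limits (degrees/s): [147.25, 147.25, 180, 180, 180, 180, 180].

### API

Orientations are given as [roll, pitch, yaw] about the fixed x, y, z axes, in that order (R = Rz(yaw) Ry(pitch) Rx(roll)).
In Python, from cell import env gives the robot as it stands.
- The arm moves only by the tool servo_tool, never from a script. Its argument "plan" is a list of rows, each an object with "xyz": the shift along the tool's x, y, z in cm, a list of three; "twist": the turn, a rotation vector about the tool's x, y, z in degrees, a list of three; "jaw": the closure, from 0 (fully open) to 1 (shut). In form: [{"xyz": [x, y, z], "twist": [wx, wy, wz], "jaw": jaw}, ...]. A call has 1 to 10 rows; each row is the pose to reach, as a shift and turn from the pose commanded when the call began, along the tool's axes at that moment; what a row does not reach only later rows make up. A row lasts 1/12 s, in which the tool goes at most 41.7 mm and 7.16 degrees, less where a joint would pass 70% of its speed; a pose out of reach is approached as far as the arm can. A call with a gripper value outside its range is refused whole. The fingers move at their own pace and stop on an object; "newtons" is the grip in N (left out, the last holds). Time passes only in rows, so rows that repeat a pose let the fingers close. It gives the time, the measured TCP pose, the force, the opening and the grip force at its end, in the units of the state.
- env.get_obs(): the state, without advancing time (a new reading comes with each control period).
- env.read_camera(name): name is "side" or "top" or "wrist"; returns a dict with "img" (420x560x3 uint8, red, green, blue), "camera_matrix" (3x3 intrinsics, pixels), "R" (3x3) and "t" (3): a world point X has camera coordinates R X + t. Camera axes: x right, y down, z forward; pixel columns grow to the right and rows downward; lengths in m; the calibration is good to about 2 mm. A picture is of the moment at which its call begins. There is no depth.
- env.sign_off(): hands the job in; it is judged then, once.
The state is a dict: "time_s": time; "qpos": joint angles; "joint_velocities": joint speeds; "effort": joint torques, N m; "tool_pos": TCP position; "tool_rot": TCP orientation; "force": force on the tool from outside, world axes, zero at the start; "wrist_torque": the same for the moment, N m; "grip_width": finger opening in m; "grasp_force": force on a finger pad.
Only numpy, scipy, OpenCV 4.12 (cv2) and the standard library are available. Lean on these libraries where they do the work, as an engineer would, in place of code of your own. Each camera call takes 0.05 s, during which the arm holds its last target. There are 200 camera calls.

### The job

First roll the timer's thumbwheel with a fingertip, click by click, until 7 (seven pips) lies uppermost between the pointers. Then lift the tilt tray by its handle so that all four cuvettes slide into the cleaner's basket, and lower the empty tray gently, without letting it drop, until it lies level again. Leave the other things on the bench where they are.

Things in the scene. Friction and masses are not known exactly. Their poses are not given: they have to be found in the camera images.
- timer: White timer box, 160 mm (x) by 120 mm, 82 mm high, a raised display hump (to 110 mm high) at its far end. Fixed. Origin: centre of its underside; x away from the robot at yaw 0. A black ribbed thumbwheel stands out of its top, 45 mm towards -x. Two low cheeks 7 mm thick flank the wheel, 36 mm clear between them, tops 88 mm above the table, each with a steel pointer nib.
- timer_wheel (a joint): Angle of the thumbwheel, rad. It clicks into ten positions 0.6283 rad apart: value = number x 0.6283 (7 is 4.398). Number = count of white pips (0 to 9) on the top flat, between the nibs. Grows as its top is pulled to the robot (-x of the timer); stops beyond 0 and 9. A click takes 2 to 4 N at a rib; past half way it snaps to the next number and stays. May start between two.
- wheel_axis (a point): Centre of the thumbwheel, 66 mm above the table; axes as the timer, y along the axle. Drum radius 30 mm, 30 mm wide; ten ribs across it, 4 mm thick, tops at radius 36 mm (102 mm above the table), midway between the numbers: with a number uppermost, ribs stand 18 and 54 degrees either side of the top. The box top is 16 mm above this point.
- cleaner: The cleaner: white pedestal, 130 mm wide, 66 mm high, reaching 108 mm to -x of the origin, with a steel tilt tray on it; open steel basket on the +x side, to 152 mm. Fixed. Origin on the table under the tray's hinge; x from tray to basket (away from the robot at yaw 0).
- tray (a joint): Tilt angle of the steel tray, rad: 0 lying level on the pedestal, 1.2 at its upper stop. Grows as the handle is lifted. The hinge moves freely and does not hold: let go, the tray falls. It weighs 120 to 200 g.
- tray_hinge (a point): Middle of the tray's hinge line, at the tray floor's far end, 78 mm above the table; fixed, axes as the cleaner, y along the hinge. The tray reaches 114 mm from here to -x, 124 mm wide; walls 14 mm above its floor at the sides and the handle end, open at the hinge end.
- tray_handle (a point): Middle of the tray's handle: a round black bar 10 mm thick, 92 mm long, parallel to the hinge, 35 mm clear of the tray's end, held by a rod at each end. Tray level: 154 mm to -x of the hinge, 6 mm above it (84 mm above the table, nothing below). Moves and turns with the tray. It can be pinched from above and turns between the fingers as the tray tilts.
- basket (a point): Middle of the floor of the open steel basket, 8 mm above the table; fixed, axes as the cleaner. Inside 142 mm (x) by 130 mm (y); near wall 56 mm above its floor, side walls 104 mm, far wall 114 mm.
- cuvette0: Capped square plastic cuvette, 45 x 12.5 x 12.5 mm, 11 to 17 g, white with a grey cap, lying on the tray at the start; one of four alike. Origin: centre of its underside, x along its length. How steep the tray must be before they slide differs from day to day (friction 0.45 to 0.75).
- cuvette1: Capped square plastic cuvette, 45 x 12.5 x 12.5 mm, 11 to 17 g, white with a grey cap, lying on the tray at the start; one of four alike. Origin: centre of its underside, x along its length. How steep the tray must be before they slide differs from day to day (friction 0.45 to 0.75).
- cuvette2: Capped square plastic cuvette, 45 x 12.5 x 12.5 mm, 11 to 17 g, white with a grey cap, lying on the tray at the start; one of four alike. Origin: centre of its underside, x along its length. How steep the tray must be before they slide differs from day to day (friction 0.45 to 0.75).
- cuvette3: Capped square plastic cuvette, 45 x 12.5 x 12.5 mm, 11 to 17 g, white with a grey cap, lying on the tray at the start; one of four alike. Origin: centre of its underside, x along its length. How steep the tray must be before they slide differs from day to day (friction 0.45 to 0.75).
- tip_box: Grey pipette-tip box without lid, 85 x 55 x 45 mm high, between the timer and the cleaner; leave it alone. Origin: centre of its underside.
- sample_jar: Glass jar with a white cap, 48 mm wide, 65 mm high, between the timer and the cleaner; leave it alone. Origin: centre of its underside.
- plate_stack: Stack of clear microplates, 127 x 85 x 87 mm high, far left; leave it alone. Origin: centre of its underside.
- reagent: Amber bottle, 64 mm wide, 130 mm high, far right; leave it alone. Origin: centre of its underside.
- forceps: Steel forceps, 130 mm long, 11 mm wide, lying far right; leave them alone. Origin: middle of the underside.
- beaker: Empty beaker, 70 mm wide, 80 mm high, far right; leave it alone. Origin: centre of its underside.

How it is judged:
By the outcome, as a careful person would: the job done as asked, in the order asked, and still so for the second after the job is handed in, with the robot touching nothing.
It also fails if it takes over 72 s, if anything falls off the work surface, if the arm or the gripper's body presses on something with over 40 N, if the wrist force passes 120 N, or if a joint passes its speed limit or range.

## Working session

There is one attempt and no reset: what is moved stays moved. The work goes in short steps, Python scripts to look and compute and a tool call to move; the robot and the scene stay as the last step left them, time stands still between calls to the robot, and variables do not carry over. Pictures are saved under pics/ and viewed, at most 10 in all, crops included, and the job is handed in when it is done.

Besides the shell and the picture viewer there is one more tool, called after "Emit:" in YAML: its name, and indented under it one key for each argument. servo_tool: Moves the arm, as the interface text tells. Its arguments: {"type":"object","properties":{"plan":{"type":"array","items":{"type":"object","properties":{"xyz":{"type":"array","items":{"type":"number"}},"twist":{"type":"array","items":{"type":"number"}},"jaw":{"type":"number"}}}},"newtons":{"type":"number"}},"required":["plan"]}

```bash
ls; mkdir -p pics
cat > h.py <<'E'
import numpy as np, cv2
from cell import env
def snap(name,f=None,crop=None,scale=1):
    c=env.read_camera(name); np.savez('cam_'+name+'.npz',**{k:np.array(v) for k,v in c.items()})
    if f:
        im=c['img'][:,:,::-1]
        if crop: im=im[crop[1]:crop[3],crop[0]:crop[2]]
        im=cv2.resize(im,None,fx=scale,fy=scale,interpolation=cv2.INTER_CUBIC); cv2.imwrite('pics/'+f,im)
    return c
def load(name): return dict(np.load('cam_'+name+'.npz'))
def ray(c,uv):
    d=np.linalg.inv(c['camera_matrix'])@np.array([uv[0],uv[1],1.]); R=np.array(c['R'])
    return -R.T@np.array(c['t']), R.T@d
def onz(c,uv,z):
    o,d=ray(c,uv); return o+d*(z-o[2])/d[2]
def proj(c,X):
    p=c['camera_matrix']@(np.array(c['R'])@np.array(X)+c['t']); return p[:2]/p[2]
def st():
    o=env.get_obs(); return {k:np.round(o[k],4) for k in ('time_s','qpos','tool_pos','tool_rot','force','grip_width','grasp_force')}
E
python3 - <<'E'
from h import *
for n in('top','side'):
    c=snap(n,n+'0.png',scale=1.4); o,d=ray(c,(280,210)); print(n,o.round(3),d.round(3))
print(st())
E
```

```text
pics
top [0.449 0.026 1.283] [ 0.052 -0.026 -0.998]
side [ 0.209 -1.162  1.134] [ 0.204  0.731 -0.652]
{'time_s': np.float64(0.1), 'qpos': array([-67.8921,  18.4377,  -4.0146,  83.1687,   1.2949,  78.5425,
        -3.2601]), 'tool_pos': array([0.2361, 0.6054, 0.4037]), 'tool_rot': array([-1.798963e+02,  5.800000e-03,  1.587007e+02]), 'force': array([ 0.3823,  0.1982, -0.5334]), 'grip_width': np.float64(0.087), 'grasp_force': np.float64(0.0)}
```

View pics/top0.png

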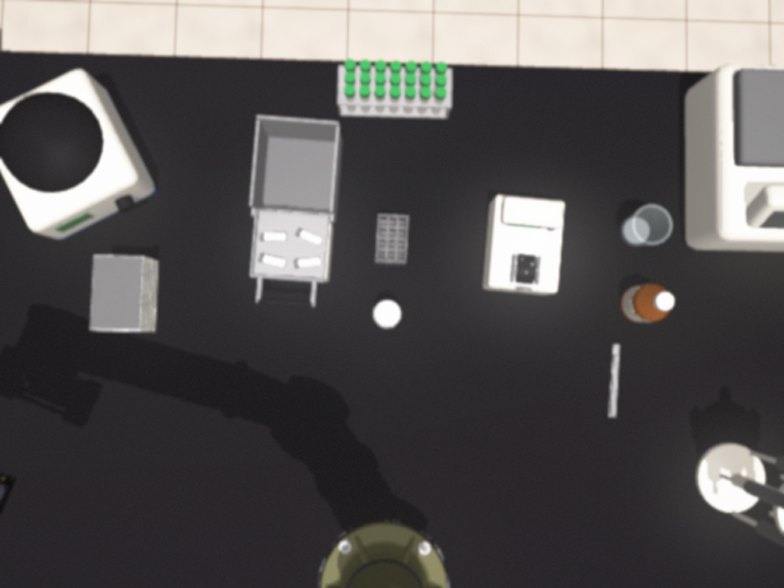

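View pics/side0.png

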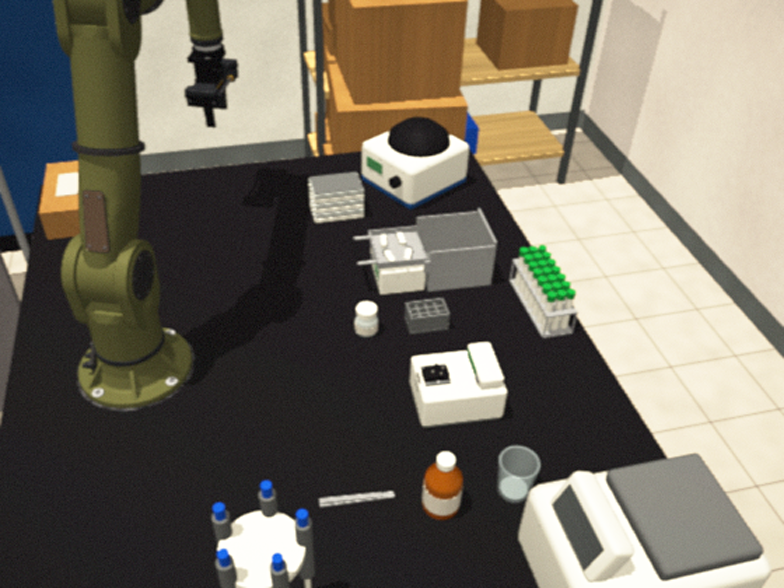

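The top view shows the timer (viewed px 525,245, wheel at 525,268), tray (290,245), handle (287,300) and basket (296,168). The tip box and jar stand between them.

Run:
```python
from h import *
c=load('top'); im=c['img']
print(c['camera_matrix'].round(1).tolist())
a=im[120:225,330:420]; b=im[70:225,165:255]
A=cv2.resize(a[:, :, ::-1],None,fx=4.4,fy=4.4,interpolation=cv2.INTER_CUBIC); B=cv2.resize(b[:,:,::-1],None,fx=3.8,fy=3.8,interpolation=cv2.INTER_CUBIC)
H=max(A.shape[0],B.shape[0]); o=np.zeros((H,A.shape[1]+B.shape[1],3),np.uint8); o[:A.shape[0],:A.shape[1]]=A; o[:B.shape[0],A.shape[1]:]=B
cv2.imwrite('pics/crop1.png',o); print(o.shape,A.shape)
# timer white blob
m=(im.min(2)>150).astype(np.uint8); m[:, :330]=0; m[:,420:]=0; m[:120]=0; m[225:]=0
cs,_=cv2.findContours(m,cv2.RETR_EXTERNAL,cv2.CHAIN_APPROX_NONE); k=max(cs,key=cv2.contourArea)
r=cv2.minAreaRect(k); bp=cv2.boxPoints(r); print(r)
for p in bp: print(p.round(1), onz(c,p,.082).round(4))
# cleaner wall/tray blob
```

```text
[[505.1, 0.0, 278.5], [0.0, 505.1, 206.8], [0.0, 0.0, 1.0]]
(589, 738, 3) (462, 396, 3)
((375.5103454589844, 174.37588500976562), (50.74079132080078, 67.43294525146484), 4.763641834259033)
[347.4 205.9] [ 0.5255 -0.1656  0.082 ]
[353.  138.7] [ 0.6881 -0.1767  0.082 ]
[403.6 142.9] [ 0.6812 -0.2994  0.082 ]
[398.  210.1] [ 0.5184 -0.2873  0.082 ]
```

View pics/crop1.png

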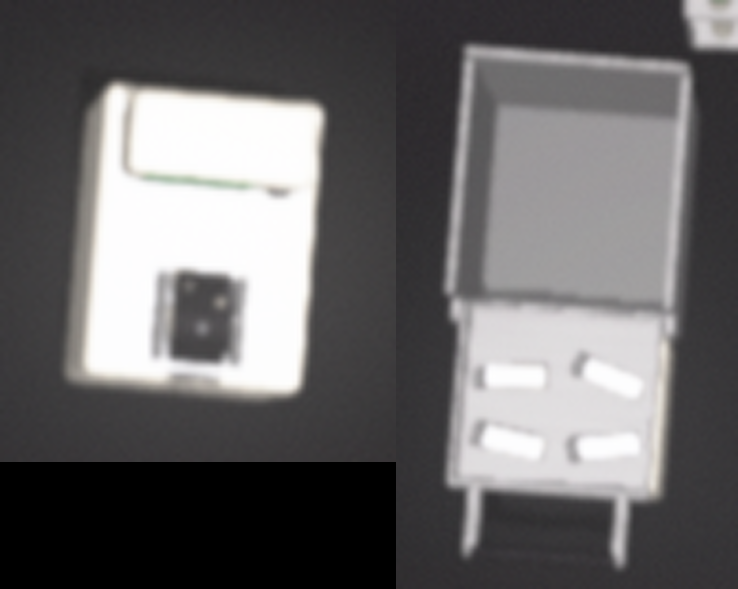

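Run:
```python
from h import *
c=load('top')
f=lambda x,y:((x-396)/3.8+165, y/3.8+70)
print('wheel',onz(c,(202/4.4+330,317/4.4+120),.097).round(4))
l=onz(c,f(469,553),.084);r=onz(c,f(619,564),.084);print('rod ends',l,r,np.linalg.norm(l-r))
for n,p,z in(('tray near L',(450,486),.092),('tray near R',(657,496),.092),('hinge L',(460,302),.085),('hinge R',(668,316),.085),('basket far L',(468,48),.122),('far R',(688,64),.122)):print(n,onz(c,f(*p),z).round(4))
```

```text
wheel [ 0.559  -0.2304  0.097 ]
rod ends [0.49318241 0.2218804  0.084     ] [0.48852545 0.12851671 0.084     ] 0.09347976555700081
tray near L [0.5341 0.2337 0.092 ]
tray near R [0.531  0.1055 0.092 ]
hinge L [0.6504 0.2326 0.085 ]
hinge R [0.645  0.1022 0.085 ]
basket far L [0.801  0.2266 0.122 ]
far R [0.7951 0.0919 0.122 ]
```

Emit:
servo_tool:
  plan:
    - {"xyz":[-37.5,-29,0],"twist":[0,0,72.6],"jaw":0}
    - {"xyz":[-37.5,-29,0],"twist":[0,0,72.6],"jaw":0}
    - {"xyz":[-37.5,-29,0],"twist":[0,0,72.6],"jaw":0}
    - {"xyz":[-37.5,-29,0],"twist":[0,0,72.6],"jaw":0}
    - {"xyz":[-37.5,-29,0],"twist":[0,0,72.6],"jaw":0}
    - {"xyz":[-37.5,-29,0],"twist":[0,0,72.6],"jaw":0}
    - {"xyz":[-37.5,-29,0],"twist":[0,0,72.6],"jaw":0}
    - {"xyz":[-37.5,-29,0],"twist":[0,0,72.6],"jaw":0}
    - {"xyz":[-37.5,-29,0],"twist":[0,0,72.6],"jaw":0}
    - {"xyz":[-37.5,-29,0],"twist":[0,0,72.6],"jaw":0}

```text
time_s: 0.93
tool_pos: [0.4511, 0.2463, 0.4046]
tool_rot: [-180.0, -0.0, 86.7]
force: [0.1, -0.2, -1.0]
grip_width: 0.0871
grasp_force: 0.0
```

```bash
cat >> h.py <<'E'
from scipy.spatial.transform import Rotation as Ro
def delta(target,yaw):
    o=env.get_obs(); R=Ro.from_euler('xyz',o['tool_rot'],degrees=True); T=Ro.from_euler('xyz',[180,0,yaw],degrees=True)
    return (R.inv().apply(np.array(target)-o['tool_pos'])*100).round(2),(R.inv()*T).as_rotvec(degrees=True).round(1)
E
python3 - <<'E'
from h import *
print(st()); print(delta([.53,-.228,.36],86.1))
E
```

```text
{'time_s': np.float64(0.9333), 'qpos': array([-47.7629,   1.4906,  16.5323, 102.8029,  -0.455 ,  75.7739,
       -34.3922]), 'tool_pos': array([0.4511, 0.2463, 0.4046]), 'tool_rot': array([-1.79986e+02, -1.09000e-02,  8.67319e+01]), 'force': array([ 0.1331, -0.1604, -0.9739]), 'grip_width': np.float64(0.0871), 'grasp_force': np.float64(0.0)}
(array([-46.9 ,  10.58,   4.45]), array([-0. , -0. ,  0.6]))
```

Emit:
servo_tool:
  plan:
    - {"xyz":[-46.9,10.6,4.4],"twist":[0,0,0.6],"jaw":0}
    - {"xyz":[-46.9,10.6,4.4],"twist":[0,0,0.6],"jaw":0}
    - {"xyz":[-46.9,10.6,4.4],"twist":[0,0,0.6],"jaw":0}
    - {"xyz":[-46.9,10.6,4.4],"twist":[0,0,0.6],"jaw":0}
    - {"xyz":[-46.9,10.6,4.4],"twist":[0,0,0.6],"jaw":0}
    - {"xyz":[-46.9,10.6,4.4],"twist":[0,0,0.6],"jaw":0}
    - {"xyz":[-46.9,10.6,4.4],"twist":[0,0,0.6],"jaw":0}
    - {"xyz":[-46.9,10.6,4.4],"twist":[0,0,0.6],"jaw":0}
    - {"xyz":[-46.9,10.6,4.4],"twist":[0,0,0.6],"jaw":0}
    - {"xyz":[-46.9,10.6,4.4],"twist":[0,0,0.6],"jaw":0}

```text
time_s: 1.77
tool_pos: [0.5211, -0.1624, 0.3666]
tool_rot: [180.0, -0.0, 86.5]
force: [1.3, 1.0, -0.9]
grip_width: 0.0874
grasp_force: 0.0
```

Run:
```python
from h import *
print(st()); print(delta([.53,-.228,.36],86.1))
c=snap('wrist'); print(ray(c,(280,210)),'R',c['R'].round(2).tolist(), c['camera_matrix'][0,0])
for z in(.082,.102): print(proj(c,[.559,-.2304,z]))
```

```text
{'time_s': np.float64(1.7667), 'qpos': array([-22.6915,   7.8449,  40.7298, 102.3755,  -5.4203,  71.7267,
        15.9741]), 'tool_pos': array([ 0.5211, -0.1624,  0.3666]), 'tool_rot': array([ 1.799778e+02, -3.210000e-02,  8.649920e+01]), 'force': array([ 1.3254,  1.0233, -0.9123]), 'grip_width': np.float64(0.0874), 'grasp_force': np.float64(0.0)}
(array([-6.49,  1.29,  0.66]), array([ 0. , -0. ,  0.4]))
(array([ 0.52573666, -0.07956665,  0.34541949]), array([-0.00464046, -0.30791629, -0.95158848])) R [[1.0, -0.06, 0.0], [-0.06, -0.95, 0.29], [-0.02, -0.29, -0.96]] 316.50998161324964
[321.04365226 274.50617313]
[324.20296791 286.00979276]
```

Emit:
servo_tool:
  plan:
    - {"xyz":[-6.5,1.3,0.7],"twist":[0,0,0.4],"jaw":0}
    - {"xyz":[-6.5,1.3,0.7],"twist":[0,0,0.4],"jaw":0}
    - {"xyz":[-6.5,1.3,0.7],"twist":[0,0,0.4],"jaw":0}
    - {"xyz":[-6.5,1.3,0.7],"twist":[0,0,0.4],"jaw":0}

```text
time_s: 2.15
tool_pos: [0.5298, -0.2275, 0.3591]
tool_rot: [-179.9, 0.0, 85.9]
force: [-0.3, 1.2, 0.9]
grip_width: 0.087
grasp_force: 0.0
```

Run:
```python
from h import *
print(st())
c=snap('wrist'); X=[.559,-.2304,.097]; p=proj(c,X); print(p)
u,v=int(p[0]),int(p[1]); x0,y0=max(u-100,0),max(v-85,0); im=c['img'][y0:y0+150,x0:x0+200,::-1]; print(x0,y0)
cv2.imwrite('pics/w1.png',cv2.resize(im,None,fx=4,fy=4,interpolation=cv2.INTER_CUBIC))
```

```text
{'time_s': np.float64(2.15), 'qpos': array([-16.6674,  13.2455,  43.0734,  98.7529,  -9.4136,  71.801 ,
        24.4781]), 'tool_pos': array([ 0.5298, -0.2275,  0.3591]), 'tool_rot': array([-1.799045e+02,  3.090000e-02,  8.586570e+01]), 'force': array([-0.313 ,  1.1645,  0.8893]), 'grip_width': np.float64(0.087), 'grasp_force': np.float64(0.0)}
[313.17408497 216.53605072]
213 131
```

View pics/w1.png

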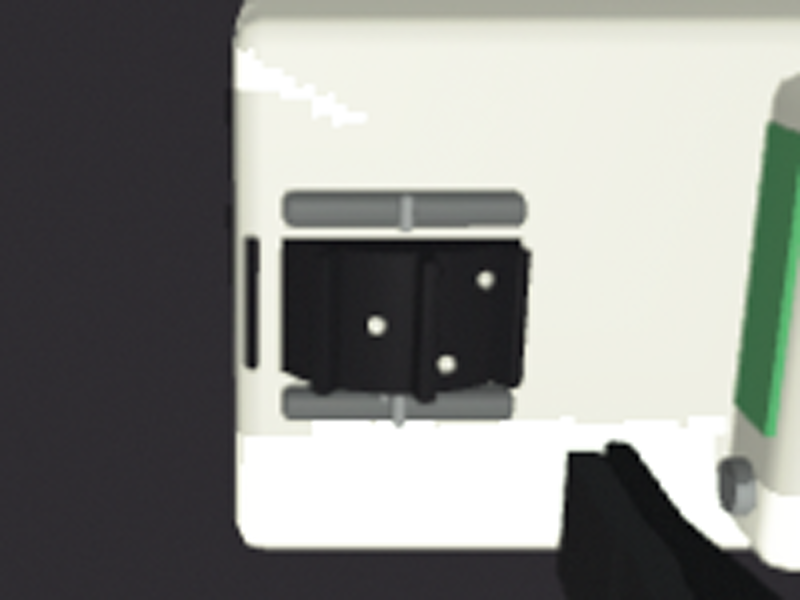

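The flat with 1 pip lies at crop px 377 and the 2-pip flat at 465. Ribs are at 325, 428 and 525, and the nibs at about 401. The wheel therefore stands between 1 and 2, with a rib about 8° past the top on +x. The nibs project where I measured the wheel. I'll lower the +x finger behind that rib.

Emit:
servo_tool:
  plan:
    - {"xyz":[0,-0.1,3.5],"twist":[0,0,0],"jaw":0}
    - {"xyz":[-0.1,-0.1,6.5],"twist":[0,0,0],"jaw":0}
    - {"xyz":[-0.1,-0.1,7.9],"twist":[0,0,0],"jaw":0}
    - {"xyz":[-0.1,-0.1,7.9],"twist":[0,0,0],"jaw":0}
    - {"xyz":[-0.1,-0.1,7.9],"twist":[0,0,0],"jaw":0}

```text
time_s: 2.62
tool_pos: [0.53, -0.2251, 0.2808]
tool_rot: [-180.0, -0.1, 86.2]
force: [0.0, 0.1, 0.0]
grip_width: 0.0871
grasp_force: 0.2
```

Run:
```python
from h import *
print(st()); c=snap('wrist')
for X in([.559,-.2304,.102],):print(proj(c,X))
cv2.imwrite('pics/w2.png',cv2.resize(c['img'][:,:,::-1],None,fx=1.42,fy=1.42))
```

```text
{'time_s': np.float64(2.6167), 'qpos': array([-15.0486,  17.8083,  41.68  , 103.7269, -13.2043,  63.433 ,
        27.4741]), 'tool_pos': array([ 0.53  , -0.2251,  0.2808]), 'tool_rot': array([-1.79991e+02, -6.24000e-02,  8.62385e+01]), 'force': array([0.0109, 0.1328, 0.0491]), 'grip_width': np.float64(0.0871), 'grasp_force': np.float64(0.2153)}
[329.20820538 270.57646123]
```

View pics/w2.png

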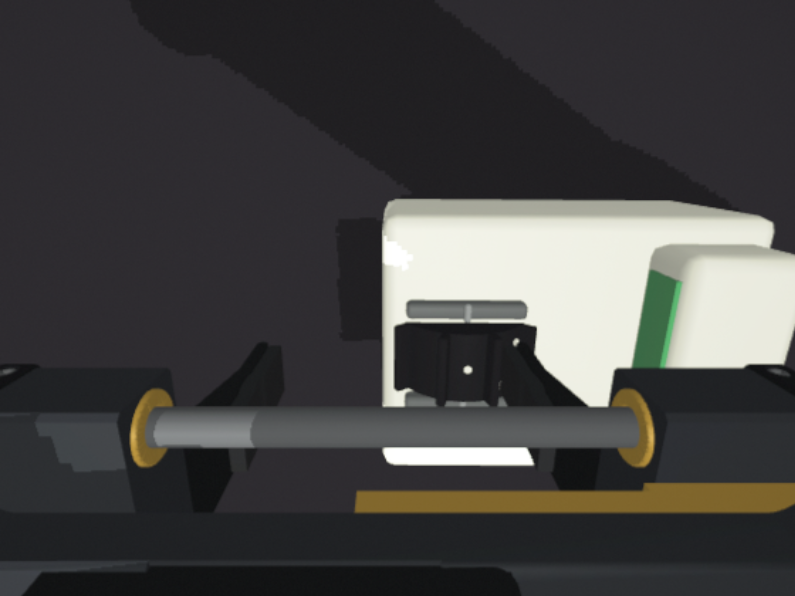

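The finger now stands beside the wheel. The single pip is centred between the nibs (viewed px 468,370), so the wheel sits at 1 with the pad behind the +18° rib. Now the first click.

Emit:
servo_tool:
  plan:
    - {"xyz":[0,0.1,0.3],"twist":[0,0,0],"jaw":0}
    - {"xyz":[0,-0.4,0.3],"twist":[0,0,0],"jaw":0}
    - {"xyz":[0,-0.8,0.2],"twist":[0,0,0],"jaw":0}
    - {"xyz":[0,-1.2,0.1],"twist":[0,0,0],"jaw":0}
    - {"xyz":[0,-1.6,0.0],"twist":[0,0,0],"jaw":0}
    - {"xyz":[0,-2.0,0],"twist":[0,0,0],"jaw":0}
    - {"xyz":[0,-2.1,0],"twist":[0,0,0],"jaw":0}
    - {"xyz":[0,-2.1,0],"twist":[0,0,0],"jaw":0}

```text
time_s: 3.33
tool_pos: [0.5082, -0.2258, 0.281]
tool_rot: [179.9, -0.0, 86.1]
force: [1.4, -0.4, 1.0]
grip_width: 0.0872
grasp_force: 0.5
```

Run:
```python
from h import *
print(st()); c=snap('wrist')
im=c['img'][190:340,240:440,::-1]
cv2.imwrite('pics/w3.png',cv2.resize(im,None,fx=3,fy=3,interpolation=cv2.INTER_CUBIC))
```

```text
{'time_s': np.float64(3.3333), 'qpos': array([-15.813 ,  15.1172,  42.4464, 106.5172, -11.4612,  62.6298,
        27.0081]), 'tool_pos': array([ 0.5082, -0.2258,  0.281 ]), 'tool_rot': array([ 1.799415e+02, -5.000000e-03,  8.606200e+01]), 'force': array([ 1.4082, -0.4431,  0.9858]), 'grip_width': np.float64(0.0872), 'grasp_force': np.float64(0.5234)}
```

View pics/w3.png

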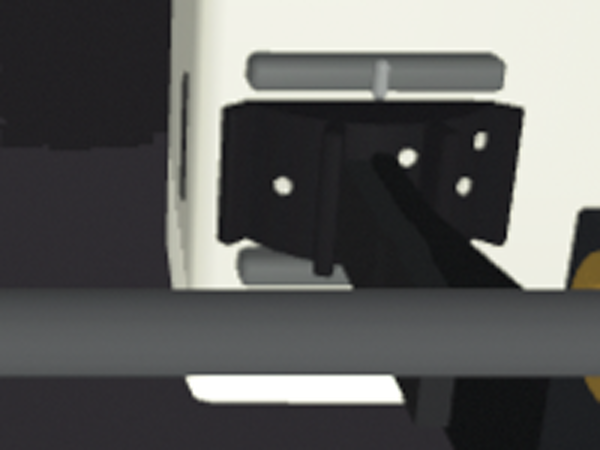

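Pip 1 has moved left to crop px 283, and the 2-flat is uppermost at 380 with ribs at 330 and 435 either side. The 3-flat shows at the right, so the click worked. I'll repeat it with a lift-over cycle.

Emit:
servo_tool:
  plan:
    - {"xyz":[0,0,-1.2],"twist":[0,0,0],"jaw":0}
    - {"xyz":[0,0,-1.2],"twist":[0,0,0],"jaw":0}
    - {"xyz":[0,2.4,-1.2],"twist":[0,0,0],"jaw":0}
    - {"xyz":[0,2.4,-1.2],"twist":[0,0,0],"jaw":0}
    - {"xyz":[0,2.4,0.3],"twist":[0,0,0],"jaw":0}
    - {"xyz":[0,1.8,0.3],"twist":[0,0,0],"jaw":0}
    - {"xyz":[0,1.2,0.2],"twist":[0,0,0],"jaw":0}
    - {"xyz":[0,0.7,0.1],"twist":[0,0,0],"jaw":0}
    - {"xyz":[0,0.2,0],"twist":[0,0,0],"jaw":0}
    - {"xyz":[0,0,0],"twist":[0,0,0],"jaw":0}

```text
time_s: 4.22
tool_pos: [0.5075, -0.226, 0.2815]
tool_rot: [179.9, -0.0, 86.0]
force: [2.8, -1.2, -0.5]
grip_width: 0.0872
grasp_force: 1.2
```

```bash
cat > pips.py <<'E'
from h import *
s=st(); print(s['tool_pos'],s['force'],s['time_s']); c=snap('wrist'); g=c['img'].min(2)
p=proj(c,[.559,-.2304,.1]); hx=.02*316/(c['R'].dot([.559,-.2304,.1])+c['t'])[2]
print('centre',p.round(1),'20mm=',hx.round(1))
n,l,stt,ce=cv2.connectedComponentsWithStats((g>110).astype(np.uint8))
for i in range(1,n):
    if 4<stt[i,4]<90 and abs(ce[i]-p).max()<1.7*hx: print(((ce[i]-p)/hx*20).round(1),stt[i,4])
E
python3 pips.py
```

```text
[ 0.5075 -0.226   0.2815] [ 2.8117 -1.2109 -0.5192] 4.2167
centre [367.9 264. ] 20mm= 35.5
[ 18.  -15.8] 18
[-14.7 -14.1] 30
[  4.3 -12.7] 30
[-22.9  -1.4] 24
[16.2 -1.2] 17
```

Emit:
servo_tool:
  plan:
    - {"xyz":[0,0,-1.2],"twist":[0,0,0],"jaw":0}
    - {"xyz":[0,0,-1.2],"twist":[0,0,0],"jaw":0}
    - {"xyz":[0,2.4,-1.2],"twist":[0,0,0],"jaw":0}
    - {"xyz":[0,2.4,-1.2],"twist":[0,0,0],"jaw":0}
    - {"xyz":[0,2.4,0.3],"twist":[0,0,0],"jaw":0}
    - {"xyz":[0,1.8,0.3],"twist":[0,0,0],"jaw":0}
    - {"xyz":[0,1.2,0.2],"twist":[0,0,0],"jaw":0}
    - {"xyz":[0,0.7,0.1],"twist":[0,0,0],"jaw":0}
    - {"xyz":[0,0.2,0],"twist":[0,0,0],"jaw":0}
    - {"xyz":[0,0,0],"twist":[0,0,0],"jaw":0}

```text
time_s: 5.1
tool_pos: [0.5074, -0.226, 0.2815]
tool_rot: [179.9, -0.0, 86.0]
force: [3.0, -0.2, -0.4]
grip_width: 0.0869
grasp_force: 1.1
```

Emit:
servo_tool:
  plan:
    - {"xyz":[0,0,-1.2],"twist":[0,0,0],"jaw":0}
    - {"xyz":[0,0,-1.2],"twist":[0,0,0],"jaw":0}
    - {"xyz":[0,2.4,-1.2],"twist":[0,0,0],"jaw":0}
    - {"xyz":[0,2.4,-1.2],"twist":[0,0,0],"jaw":0}
    - {"xyz":[0,2.4,0.3],"twist":[0,0,0],"jaw":0}
    - {"xyz":[0,1.8,0.3],"twist":[0,0,0],"jaw":0}
    - {"xyz":[0,1.2,0.2],"twist":[0,0,0],"jaw":0}
    - {"xyz":[0,0.7,0.1],"twist":[0,0,0],"jaw":0}
    - {"xyz":[0,0.2,0],"twist":[0,0,0],"jaw":0}
    - {"xyz":[0,0,0],"twist":[0,0,0],"jaw":0}

```text
time_s: 5.93
tool_pos: [0.5075, -0.226, 0.2816]
tool_rot: [179.9, -0.0, 86.0]
force: [3.1, -0.8, -1.2]
grip_width: 0.0868
grasp_force: 1.2
```

```bash
python3 pips.py
```

```text
[ 0.5075 -0.226   0.2816] [ 3.0514 -0.8495 -1.2218] 5.9333
centre [367.7 263.9] 20mm= 35.5
[-21.9 -15.9] 25
[ 16.9 -15.3] 38
[-14.6 -14. ] 30
[ -4.1 -12.9] 26
[  4.3 -12.7] 30
[-22.8  -1.4] 24
[15.1 -0.5] 34
[-15.5   0.9] 28
```

The left flat shows 4 pips, so the wheel is at 5. Two more clicks.

Emit:
servo_tool:
  plan:
    - {"xyz":[0,0,-1.2],"twist":[0,0,0],"jaw":0}
    - {"xyz":[0,0,-1.2],"twist":[0,0,0],"jaw":0}
    - {"xyz":[0,2.4,-1.2],"twist":[0,0,0],"jaw":0}
    - {"xyz":[0,2.4,-1.2],"twist":[0,0,0],"jaw":0}
    - {"xyz":[0,2.4,0.3],"twist":[0,0,0],"jaw":0}
    - {"xyz":[0,1.8,0.3],"twist":[0,0,0],"jaw":0}
    - {"xyz":[0,1.2,0.2],"twist":[0,0,0],"jaw":0}
    - {"xyz":[0,0.7,0.1],"twist":[0,0,0],"jaw":0}
    - {"xyz":[0,0.2,0],"twist":[0,0,0],"jaw":0}
    - {"xyz":[0,0,0],"twist":[0,0,0],"jaw":0}

```text
time_s: 6.82
tool_pos: [0.5075, -0.226, 0.2816]
tool_rot: [179.9, -0.0, 86.0]
force: [3.1, -1.7, -1.5]
grip_width: 0.0872
grasp_force: 1.2
```

Emit:
servo_tool:
  plan:
    - {"xyz":[0,0,-1.2],"twist":[0,0,0],"jaw":0}
    - {"xyz":[0,0,-1.2],"twist":[0,0,0],"jaw":0}
    - {"xyz":[0,2.4,-1.2],"twist":[0,0,0],"jaw":0}
    - {"xyz":[0,2.4,-1.2],"twist":[0,0,0],"jaw":0}
    - {"xyz":[0,2.4,0.3],"twist":[0,0,0],"jaw":0}
    - {"xyz":[0,1.8,0.3],"twist":[0,0,0],"jaw":0}
    - {"xyz":[0,1.2,0.2],"twist":[0,0,0],"jaw":0}
    - {"xyz":[0,0.7,0.1],"twist":[0,0,0],"jaw":0}
    - {"xyz":[0,0.2,0],"twist":[0,0,0],"jaw":0}
    - {"xyz":[0,0,0],"twist":[0,0,0],"jaw":0}

```text
time_s: 7.65
tool_pos: [0.5075, -0.226, 0.2816]
tool_rot: [179.9, -0.0, 86.0]
force: [1.8, 0.1, 0.1]
grip_width: 0.0872
grasp_force: 0.5
```

Emit:
servo_tool:
  plan:
    - {"xyz":[0,0,-2],"twist":[0,0,0],"jaw":0}
    - {"xyz":[0,0,-5],"twist":[0,0,0],"jaw":0}
    - {"xyz":[0,2.0,-8],"twist":[0,0,0],"jaw":0}
    - {"xyz":[0,2.0,-8],"twist":[0,0,0],"jaw":0}
    - {"xyz":[0,2.0,-8],"twist":[0,0,0],"jaw":0}

```text
time_s: 8.07
tool_pos: [0.529, -0.2273, 0.3629]
tool_rot: [179.8, 0.0, 86.1]
force: [-0.2, 0.3, -0.6]
grip_width: 0.0865
grasp_force: 0.0
```

```bash
python3 pips.py
python3 - <<'E'
from h import *
c=load('wrist'); X=[.559,-.2304,.097]; u,v=proj(c,X).astype(int); im=c['img'][v-60:v+60,u-80:u+80,::-1]
cv2.imwrite('pics/w4.png',cv2.resize(im,None,fx=4,fy=4,interpolation=cv2.INTER_CUBIC))
E
```

```text
[ 0.529  -0.2273  0.3629] [-0.1535  0.2515 -0.5777] 8.0667
centre [312.2 216.6] 20mm= 24.7
[-16.6 -14. ] 42
[ 17.6 -14.1] 32
[ -3.3 -12.6] 19
[  3.  -12.6] 34
[19.8 -7.2] 10
[ 0.5 -4.5] 17
[14.2 -5.7] 10
[-17.1   1.6] 43
[16.9  1.3] 31
[-3.9  3.3] 13
[0.2 3.5] 15
[4.4 3.3] 15
```

View pics/w4.png

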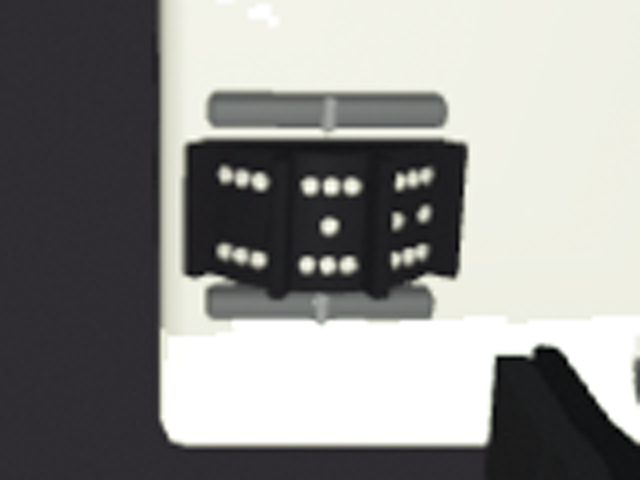

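Seven pips are uppermost at crop px 330,225, centred between the nibs (328, 320), with 6 and 8 either side. Next, the handle.

Emit:
servo_tool:
  plan:
    - {"xyz":[40,-6.4,0],"twist":[0,0,-1.2],"jaw":0.65}
    - {"xyz":[40,-6.4,0],"twist":[0,0,-1.2],"jaw":0.65}
    - {"xyz":[40,-6.4,0],"twist":[0,0,-1.2],"jaw":0.65}
    - {"xyz":[40,-6.4,0],"twist":[0,0,-1.2],"jaw":0.65}
    - {"xyz":[40,-6.4,0],"twist":[0,0,-1.2],"jaw":0.65}
    - {"xyz":[40,-6.4,0],"twist":[0,0,-1.2],"jaw":0.65}
    - {"xyz":[40,-6.4,0],"twist":[0,0,-1.2],"jaw":0.65}
    - {"xyz":[40,-6.4,0],"twist":[0,0,-1.2],"jaw":0.65}
    - {"xyz":[40,-6.4,0],"twist":[0,0,-1.2],"jaw":0.65}
    - {"xyz":[40,-6.4,0],"twist":[0,0,-1.2],"jaw":0.65}

```text
time_s: 8.95
tool_pos: [0.4897, 0.1799, 0.3594]
tool_rot: [-179.8, 0.0, 87.5]
force: [-0.1, 0.4, 0.4]
grip_width: 0.0329
grasp_force: 0.0
```

Run:
```python
from h import *
print(st()); print(delta([.492,.176,.36],87.3)); c=snap('wrist','w5.png',scale=1.4)
print(proj(c,[.492,.176,.084]),proj(c,[.4932,.2219,.084]),proj(c,[.4885,.1285,.084]))
```

```text
{'time_s': np.float64(8.95), 'qpos': array([-46.6192,   4.25  ,  24.7876, 105.5549,  -1.9527,  70.7389,
       -23.7717]), 'tool_pos': array([0.4897, 0.1799, 0.3594]), 'tool_rot': array([-1.798437e+02,  1.900000e-03,  8.747100e+01]), 'force': array([-0.1425,  0.3937,  0.3802]), 'grip_width': np.float64(0.0329), 'grasp_force': np.float64(0.0)}
(array([-0.37,  0.24, -0.06]), array([-0.2,  0. ,  0.2]))
[279.88174689 214.90288803] [278.99677537 160.91371276] [278.17970189 265.41483679]
```

View pics/w5.png

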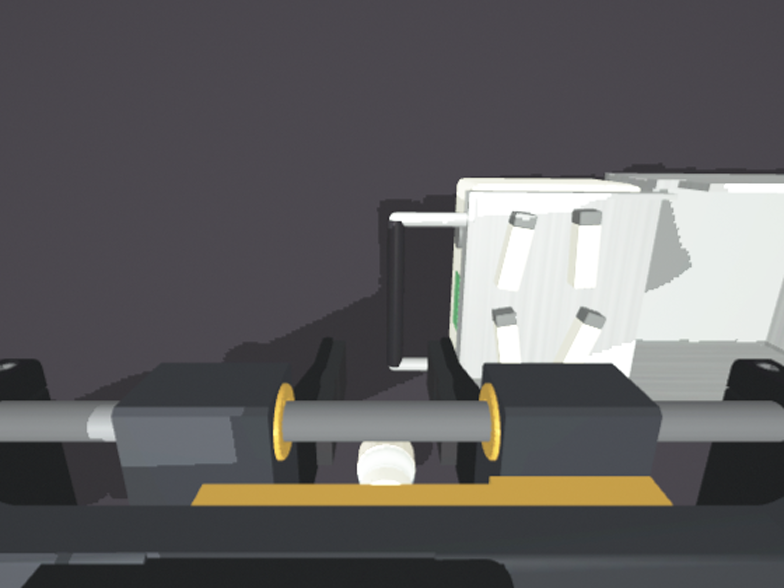

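The black bar runs between viewed px (397,222) and (394,365), with rods at its ends. Its centre works out at (0.494, 0.180), and the 92 mm length agrees. The fingers will straddle it, so I'll descend.

Emit:
servo_tool:
  plan:
    - {"xyz":[0,0.4,3.5],"twist":[0,0,0],"jaw":0.65}
    - {"xyz":[0,0.4,7],"twist":[0,0,0],"jaw":0.65}
    - {"xyz":[0,0.4,10],"twist":[0,0,0],"jaw":0.65}
    - {"xyz":[0,0.4,11.2],"twist":[0,0,0],"jaw":0.65}
    - {"xyz":[0,0.4,11.2],"twist":[0,0,0],"jaw":0.65}
    - {"xyz":[0,0.4,11.2],"twist":[0,0,0],"jaw":0.65}

```text
time_s: 9.5
tool_pos: [0.4956, 0.1757, 0.2487]
tool_rot: [-179.9, 0.1, 87.2]
force: [-0.2, 0.0, 1.4]
grip_width: 0.0304
grasp_force: 0.0
```

Emit:
servo_tool:
  newtons: 10
  plan:
    - {"xyz":[0,0,0],"twist":[0,0,0],"jaw":0.95}
    - {"xyz":[0,0,0],"twist":[0,0,0],"jaw":0.95}
    - {"xyz":[0,0,0],"twist":[0,0,0],"jaw":0.95}
    - {"xyz":[0,0,0],"twist":[0,0,0],"jaw":0.95}
    - {"xyz":[0,0,0],"twist":[0,0,0],"jaw":0.95}
    - {"xyz":[0,0,0],"twist":[0,0,0],"jaw":0.95}

```text
time_s: 10.0
tool_pos: [0.4948, 0.1766, 0.2496]
tool_rot: [-179.8, -0.0, 87.3]
force: [-5.0, -0.1, 6.7]
grip_width: 0.0093
grasp_force: 10.0
```

Run:
```python
from h import *
s=st(); print(s)
# arc offsets from level in cm: along tool y (forward), tool z (down)
for a in (.1,.2,.3,.4,.5,.6,.7,.8,.9,1.0,1.1):
    x=-15.4*np.cos(a)+0.6*np.sin(a); z=.6*np.cos(a)+15.4*np.sin(a)
    print(a,round(x+15.4,2),round(-(z-.6),2))
```

```text
{'time_s': np.float64(10.0), 'qpos': array([-45.0863,  11.554 ,  24.8975, 111.7165,  -5.8318,  58.0711,
       -20.2223]), 'tool_pos': array([0.4948, 0.1766, 0.2496]), 'tool_rot': array([-1.798107e+02, -3.820000e-02,  8.730590e+01]), 'force': array([-4.9597, -0.1008,  6.6613]), 'grip_width': np.float64(0.0093), 'grasp_force': np.float64(10.0001)}
0.1 0.14 -1.53
0.2 0.43 -3.05
0.3 0.87 -4.52
0.4 1.45 -5.95
0.5 2.17 -7.31
0.6 3.03 -8.59
0.7 4.01 -9.78
0.8 5.1 -10.87
0.9 6.3 -11.84
1.0 7.58 -12.68
1.1 8.95 -13.4
```

The bar is gripped (9.3 mm opening, 10 N). Lifting along the arc.

Emit:
servo_tool:
  plan:
    - {"xyz":[0,0.05,-0.8],"twist":[0,0,0],"jaw":0.95}
    - {"xyz":[0,0.14,-1.53],"twist":[0,0,0],"jaw":0.95}
    - {"xyz":[0,0.27,-2.3],"twist":[0,0,0],"jaw":0.95}
    - {"xyz":[0,0.43,-3.05],"twist":[0,0,0],"jaw":0.95}
    - {"xyz":[0,0.63,-3.8],"twist":[0,0,0],"jaw":0.95}
    - {"xyz":[0,0.87,-4.52],"twist":[0,0,0],"jaw":0.95}
    - {"xyz":[0,1.15,-5.25],"twist":[0,0,0],"jaw":0.95}
    - {"xyz":[0,1.45,-5.95],"twist":[0,0,0],"jaw":0.95}
    - {"xyz":[0,1.8,-6.64],"twist":[0,0,0],"jaw":0.95}
    - {"xyz":[0,2.17,-7.31],"twist":[0,0,0],"jaw":0.95}

```text
time_s: 10.83
tool_pos: [0.5156, 0.1757, 0.3226]
tool_rot: [-179.6, 0.0, 87.3]
force: [-10.1, 0.1, 3.4]
grip_width: 0.0093
grasp_force: 10.0
```

Emit:
servo_tool:
  plan:
    - {"xyz":[0,0.43,-0.65],"twist":[0,0,0],"jaw":0.95}
    - {"xyz":[0,0.86,-1.28],"twist":[0,0,0],"jaw":0.95}
    - {"xyz":[0,1.34,-1.88],"twist":[0,0,0],"jaw":0.95}
    - {"xyz":[0,1.84,-2.47],"twist":[0,0,0],"jaw":0.95}
    - {"xyz":[0,2.38,-3.03],"twist":[0,0,0],"jaw":0.95}
    - {"xyz":[0,2.93,-3.56],"twist":[0,0,0],"jaw":0.95}
    - {"xyz":[0,3.52,-4.06],"twist":[0,0,0],"jaw":0.95}
    - {"xyz":[0,4.13,-4.53],"twist":[0,0,0],"jaw":0.95}
    - {"xyz":[0,4.76,-4.96],"twist":[0,0,0],"jaw":0.95}
    - {"xyz":[0,5.41,-5.37],"twist":[0,0,0],"jaw":0.95}

```text
time_s: 11.67
tool_pos: [0.5714, 0.1725, 0.3791]
tool_rot: [180.0, -0.1, 87.3]
force: [-5.9, -1.1, 8.3]
grip_width: 0.0099
grasp_force: 10.0
```

Emit:
servo_tool:
  plan:
    - {"xyz":[0,0,0],"twist":[0,0,0],"jaw":0.95}
    - {"xyz":[0,0,0],"twist":[0,0,0],"jaw":0.95}
    - {"xyz":[0,0,0],"twist":[0,0,0],"jaw":0.95}
    - {"xyz":[0,0,0],"twist":[0,0,0],"jaw":0.95}
    - {"xyz":[0,0,0],"twist":[0,0,0],"jaw":0.95}
    - {"xyz":[0,0,0],"twist":[0,0,0],"jaw":0.95}

```text
time_s: 12.17
tool_pos: [0.5716, 0.1725, 0.3792]
tool_rot: [179.9, -0.1, 87.3]
force: [-7.1, -0.5, 10.4]
grip_width: 0.0097
grasp_force: 10.0
```

Run:
```python
from h import *
print(st())
A=snap('side')['img'][140:215,250:360,::-1]; B=snap('top')['img'][70:225,165:255,::-1]
A=cv2.resize(A,None,fx=4,fy=4,interpolation=cv2.INTER_CUBIC);B=cv2.resize(B,None,fx=3.8,fy=3.8,interpolation=cv2.INTER_CUBIC)
o=np.zeros((B.shape[0],A.shape[1]+B.shape[1],3),np.uint8); o[:A.shape[0],:A.shape[1]]=A; o[:,A.shape[1]:]=B; cv2.imwrite('pics/t1.png',o); print(o.shape)
```

```text
{'time_s': np.float64(12.1667), 'qpos': array([-42.344 ,  13.2789,  26.9771,  94.0724,  -6.3013,  74.009 ,
       -16.9785]), 'tool_pos': array([0.5716, 0.1725, 0.3792]), 'tool_rot': array([ 1.798987e+02, -1.142000e-01,  8.728270e+01]), 'force': array([-7.1259, -0.5332, 10.4432]), 'grip_width': np.float64(0.0097), 'grasp_force': np.float64(9.9994)}
(589, 782, 3)
```

View pics/t1.png

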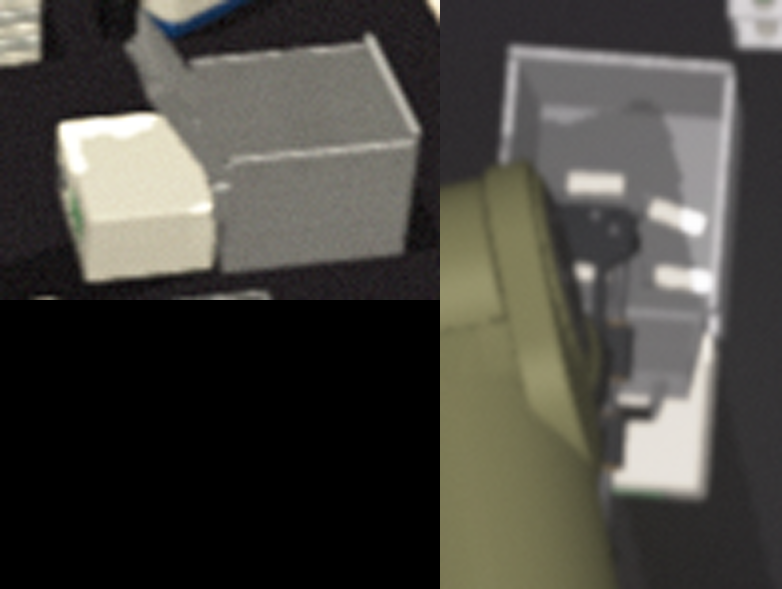

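The tray is steep, and four cuvettes lie in the basket at px (595,183), (677,215), (683,278) and (585,271). None are left on the tray. I'll lower it along the same arc.

Emit:
servo_tool:
  plan:
    - {"xyz":[0,-0.65,0.41],"twist":[0,0,0],"jaw":0.95}
    - {"xyz":[0,-1.28,0.84],"twist":[0,0,0],"jaw":0.95}
    - {"xyz":[0,-1.89,1.31],"twist":[0,0,0],"jaw":0.95}
    - {"xyz":[0,-2.48,1.81],"twist":[0,0,0],"jaw":0.95}
    - {"xyz":[0,-3.03,2.34],"twist":[0,0,0],"jaw":0.95}
    - {"xyz":[0,-3.57,2.9],"twist":[0,0,0],"jaw":0.95}
    - {"xyz":[0,-4.07,3.49],"twist":[0,0,0],"jaw":0.95}
    - {"xyz":[0,-4.55,4.09],"twist":[0,0,0],"jaw":0.95}
    - {"xyz":[0,-4.98,4.72],"twist":[0,0,0],"jaw":0.95}
    - {"xyz":[0,-5.41,5.37],"twist":[0,0,0],"jaw":0.95}

```text
time_s: 13.1
tool_pos: [0.5167, 0.1754, 0.323]
tool_rot: [-179.9, -0.1, 87.3]
force: [-4.5, 1.3, 3.5]
grip_width: 0.0092
grasp_force: 10.0
```

Emit:
servo_tool:
  plan:
    - {"xyz":[0,-0.37,0.67],"twist":[0,0,0],"jaw":0.95}
    - {"xyz":[0,-0.72,1.36],"twist":[0,0,0],"jaw":0.95}
    - {"xyz":[0,-1.02,2.06],"twist":[0,0,0],"jaw":0.95}
    - {"xyz":[0,-1.3,2.79],"twist":[0,0,0],"jaw":0.95}
    - {"xyz":[0,-1.54,3.51],"twist":[0,0,0],"jaw":0.95}
    - {"xyz":[0,-1.74,4.26],"twist":[0,0,0],"jaw":0.95}
    - {"xyz":[0,-1.9,5.01],"twist":[0,0,0],"jaw":0.95}
    - {"xyz":[0,-2.03,5.78],"twist":[0,0,0],"jaw":0.95}
    - {"xyz":[0,-2.08,6.2],"twist":[0,0,0],"jaw":0.95}
    - {"xyz":[0,-2.12,6.5],"twist":[0,0,0],"jaw":0.95}

```text
time_s: 13.93
tool_pos: [0.4954, 0.1767, 0.2567]
tool_rot: [-179.8, -0.0, 87.3]
force: [-5.3, 1.3, 0.0]
grip_width: 0.0093
grasp_force: 10.0
```

Emit:
servo_tool:
  plan:
    - {"xyz":[0,-0.02,0.2],"twist":[0,0,0],"jaw":0.95}
    - {"xyz":[0,-0.04,0.4],"twist":[0,0,0],"jaw":0.95}
    - {"xyz":[0,-0.05,0.6],"twist":[0,0,0],"jaw":0.95}
    - {"xyz":[0,-0.05,0.75],"twist":[0,0,0],"jaw":0.95}
    - {"xyz":[0,-0.05,0.8],"twist":[0,0,0],"jaw":0.95}
    - {"xyz":[0,-0.05,0.8],"twist":[0,0,0],"jaw":0.95}
    - {"xyz":[0,-0.05,0.8],"twist":[0,0,0],"jaw":0.95}

```text
time_s: 14.52
tool_pos: [0.4949, 0.1767, 0.249]
tool_rot: [-179.8, -0.0, 87.3]
force: [-6.4, 2.5, 0.2]
grip_width: 0.0097
grasp_force: 10.0
```

Emit:
servo_tool:
  plan:
    - {"xyz":[0,0,0.05],"twist":[0,0,0],"jaw":0.95}
    - {"xyz":[0,0,0.1],"twist":[0,0,0],"jaw":0.95}
    - {"xyz":[0,0,0.15],"twist":[0,0,0],"jaw":0.95}
    - {"xyz":[0,0,0.15],"twist":[0,0,0],"jaw":0.95}

```text
time_s: 14.85
tool_pos: [0.4948, 0.1767, 0.2474]
tool_rot: [-179.8, -0.0, 87.3]
force: [-5.6, 1.1, -0.6]
grip_width: 0.0094
grasp_force: 10.0
```

Emit:
servo_tool:
  plan:
    - {"xyz":[0,0,0.07],"twist":[0,0,0],"jaw":0.95}
    - {"xyz":[0,0,0.14],"twist":[0,0,0],"jaw":0.95}
    - {"xyz":[0,0,0.2],"twist":[0,0,0],"jaw":0.95}
    - {"xyz":[0,0,0.2],"twist":[0,0,0],"jaw":0.95}

```text
time_s: 15.18
tool_pos: [0.4948, 0.1767, 0.2462]
tool_rot: [-179.8, -0.0, 87.3]
force: [-8.2, 1.3, 5.0]
grip_width: 0.0097
grasp_force: 10.0
```

Run:
```python
from h import *
print(st())
c=snap('wrist','w6.png',scale=1.4)
```

```text
{'time_s': np.float64(15.1833), 'qpos': array([-45.0789,  11.8385,  24.9145, 111.8576,  -5.9841,  57.7015,
       -20.0972]), 'tool_pos': array([0.4948, 0.1767, 0.2462]), 'tool_rot': array([-1.797955e+02, -1.820000e-02,  8.731290e+01]), 'force': array([-8.192 ,  1.2974,  4.9963]), 'grip_width': np.float64(0.0097), 'grasp_force': np.float64(10.0423)}
```

The vertical force rose to +5 N, so the tray rests on the pedestal. Release, then rise straight up.

Emit:
servo_tool:
  plan:
    - {"xyz":[0,0,0],"twist":[0,0,0],"jaw":0.67}
    - {"xyz":[0,0,0],"twist":[0,0,0],"jaw":0.67}
    - {"xyz":[0,0,0],"twist":[0,0,0],"jaw":0.67}
    - {"xyz":[0,0,0],"twist":[0,0,0],"jaw":0.67}
    - {"xyz":[0,0,-1.5],"twist":[0,0,0],"jaw":0.67}
    - {"xyz":[0,0,-4],"twist":[0,0,0],"jaw":0.67}
    - {"xyz":[0,0,-7],"twist":[0,0,0],"jaw":0.67}
    - {"xyz":[0,-1,-11],"twist":[0,0,0],"jaw":0.67}
    - {"xyz":[0,-1,-14],"twist":[0,0,0],"jaw":0.67}
    - {"xyz":[0,-1,-14],"twist":[0,0,0],"jaw":0.67}

```text
time_s: 16.07
tool_pos: [0.4879, 0.1768, 0.3927]
tool_rot: [179.4, -0.4, 87.3]
force: [2.1, 0.9, 0.8]
grip_width: 0.029
grasp_force: 0.0
```

Emit:
servo_tool:
  plan:
    - {"xyz":[-16,0,-3],"twist":[0,0,0],"jaw":0.67}
    - {"xyz":[-16,0,-3],"twist":[0,0,0],"jaw":0.67}
    - {"xyz":[-16,0,-3],"twist":[0,0,0],"jaw":0.67}
    - {"xyz":[-16,0,-3],"twist":[0,0,0],"jaw":0.67}
    - {"xyz":[-16,0,-3],"twist":[0,0,0],"jaw":0.67}
    - {"xyz":[-16,0,-3],"twist":[0,0,0],"jaw":0.67}

```text
time_s: 16.57
tool_pos: [0.4785, 0.0139, 0.4161]
tool_rot: [179.9, -0.1, 86.9]
force: [-0.0, 0.9, 1.0]
grip_width: 0.0286
grasp_force: 0.0
```

Run:
```python
from h import *
print(st())
A=snap('side')['img'][130:320,230:370,::-1]; B=snap('top')['img'][70:225,165:425,::-1]
A=cv2.resize(A,None,fx=3,fy=3,interpolation=cv2.INTER_CUBIC)[:, :];B=cv2.resize(B,None,fx=1.45,fy=1.45,interpolation=cv2.INTER_CUBIC)
o=np.zeros((A.shape[0],A.shape[1]+B.shape[1],3),np.uint8); o[:,:A.shape[1]]=A; o[:B.shape[0],A.shape[1]:]=B; print(o.shape); cv2.imwrite('pics/end.png',o)
```

```text
{'time_s': np.float64(16.5667), 'qpos': array([-39.2823,  -4.7416,  32.9397, 106.6705,   2.5914,  77.1736,
       -10.0672]), 'tool_pos': array([0.4785, 0.0139, 0.4161]), 'tool_rot': array([ 1.798598e+02, -7.360000e-02,  8.693410e+01]), 'force': array([-0.0342,  0.9326,  0.965 ]), 'grip_width': np.float64(0.0286), 'grasp_force': np.float64(0.0)}
(570, 797, 3)
```

View pics/end.png

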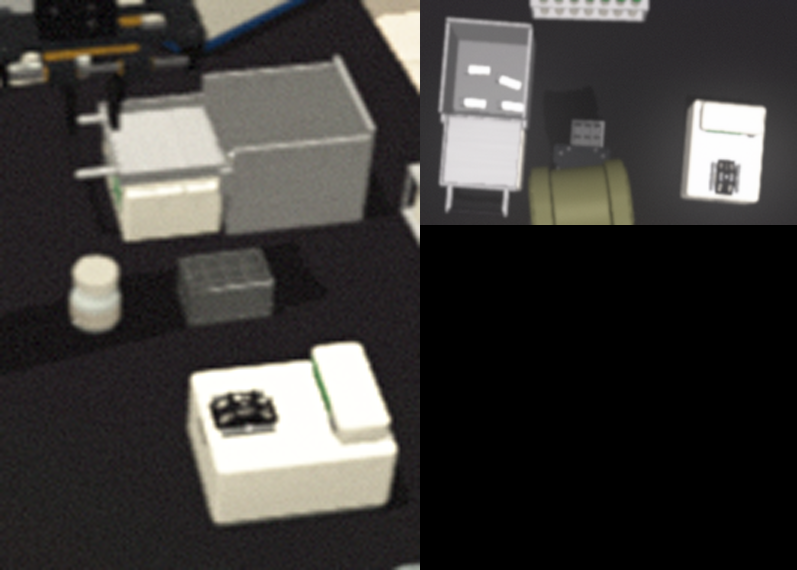

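The tray lies level and empty, and all four cuvettes are in the basket (px 480,70; 510,83; 475,103; 512,106). The jar and tip box have not moved, and the arm is clear.

```bash
python3 -c "
from cell import env
print(env.sign_off())"
```

```text
the job is handed in; nothing more can be done
None
```

The thumbwheel was clicked round to 7, all four cuvettes slid into the basket, the empty tray was lowered gently back to level, and the job was handed in at about 17 s.

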